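# Feel whether the narrow whetstone has dried

## Robot

A 6-joint arm with a two-finger parallel gripper is mounted at the origin on a cart in front of the work surface, level with it; the furniture and walls round the work are solid. World frame = base frame: x ahead of the robot, y to its left, z up, the work surface at z = 0. Lengths are in mm, angles in rad, forces in N, time in s.
With the tool pointing down it reaches from about 300 to 825 mm from the base axis. Payload 5.4 kg.
Tool frame: the origin (TCP) lies midway between the tips of the shut fingers; the grasp point (between the pads) lies 19 mm behind it; z points along the fingers, y is the line along which they close (so a half turn about z gives the same grasp; the last joint's range is limited). The gripper opens to 92 mm and grips with 3 to 60 N. Pads are 20 mm wide; open, the fingers measure 128 mm over their backs; the gripper's body (75 mm by 189 mm) begins 69 mm behind the grasp point.
Start: joints at [-0.21, 0.158, 1.597, -0, 1.386, -0.21], TCP at [574.984, -0.018, 214.601] pointing down, gripper open.
Joint ranges: [-2.91, 2.91], [-0.94, 2.29], [0.18, 2.7], [-1.29, 4.43], [0.17, 2.64], [-3, 3]. Speed limits (rad/s): [2.57, 2.57, 3.14, 3.14, 3.14, 3.14].

## Interface

Orientations are given as a unit quaternion [x, y, z, w].
In Python, from plant import read_state, snapshot, camera_params, finish_job gives the robot as it stands.
- The arm moves only by the shell command python3 -m inch 'ROWS' [OPENING] [FORCE]. ROWS is JSON, a list that holds one entry, the list of rows, each a list of 6 numbers: the shift along the tool's x, y, z in units of 0.12 m (1.0 is 0.12 m), then the turn, a rotation vector about the tool's x, y, z in units of 2 pi rad (1.0 is 2 pi rad). A call has 1 to 12 rows; each row shifts and turns the commanded pose from where the row before left it, along the tool's axes as they then stand; what a row does not reach is not made up. A row lasts 1/8 s, in which the tool goes at most 62.5 mm and 10.7 degrees, less where a joint would pass 70% of its speed; a pose out of reach is approached as far as the arm can. A call with a number of a shift or a turn outside -1 to 1 is refused whole. A call with a gripper value outside its range is refused whole. OPENING is the closure, from -1 (fully open) to 1 (shut), set as the call begins (- or left out, the last holds). The fingers move at their own pace and stop on an object; FORCE is the grip in N (left out, the last holds). Time passes only in rows, so rows that do not move let the fingers close. It gives the time, the measured TCP pose, the force, the opening and the grip force at its end, in the units of the state.
- read_state(): the state, without advancing time (a new reading comes with each control period).
- snapshot(name): name is "scene" or "side" or "wrist"; returns (picture, depth): 400x640x3 uint8, red, green, blue; 400x640 float32, mm along the optical axis (not along the pixel's ray), 0 where there is no reading.
- camera_params(name): a dict with "fx", "fy", "cx", "cy" (pixels), "k1" (the pictures are not rectified: a ray, as slopes to the right and down, at radius r is drawn at 1 + k1 r^2 times it, then the intrinsics apply), "R" (3x3) and "t" (3): a world point X has camera coordinates R X + t; the wrist camera has in their place "mount" (4x4, takes a point from camera to tool coordinates, whose origin is the TCP and whose axes are the flange's). Camera axes: x right, y down, z forward; pixel columns grow to the right and rows downward; lengths in mm; the calibration is good to about 2 mm. A picture is of the moment at which its call begins: read the wrist's pose just before it. camera_params takes no time and is no camera call.
- finish_job(): hands the job in; it is judged then, once.
The state is a dict: "time": time; "joints": joint angles; "qd": joint speeds; "effort": joint torques, N m; "tcp_pos": TCP position; "orientation": TCP orientation; "ft_force": force on the tool from outside, world axes, zero at the start; "ft_torque": the same for the moment, N m; "grip_width": opening from 0.0 (shut) to 1.0 (fully open); "grasp_force": force on a finger pad.
Only numpy, scipy, OpenCV 4.12 (cv2) and the standard library are available. Lean on these libraries where they do the work, as an engineer would, in place of code of your own. Each camera call takes 0.05 s, during which the arm holds its last target. There are 200 camera calls.

## Task

Three whetstones and a wooden handle blank lie side by side on the low slatted drying rack; feel whether the narrowest whetstone has dried. With the fingertips together, touch its top face lightly close to the end nearer the robot and rest there a moment, lift off, touch it in the same way close to its far end, then withdraw well clear of the stone. Do not shift or lift the stone, and leave the rack and the other loose things untouched.

Things in the scene. Friction and masses are not known exactly. Their poses are not given: they have to be found in the camera images.
- stone_slim: The stone to feel: the narrowest whetstone, a plain slim slab 26 mm wide, 150 mm long and 14 mm thick, lying flat on the rack. Origin at the centre of its underside; x across the width, y along the length, z up. Its length runs roughly away from the robot: the +y end is nearer the robot, the -y end is the far one. It is loose (not fixed to the rack).
- stone_green: Whetstone, 60 x 180 x 20 mm, loose on the rack, to be left alone. Origin at the centre of its underside, y along the length.
- stone_brown: Whetstone, 64 x 200 x 24 mm, loose on the rack, to be left alone. Origin at the centre of its underside, y along the length.
- handle_blank: Octagonal wooden knife-handle blank (not a stone), 25 x 132 x 25 mm, loose on the rack, to be left alone. Origin at the centre of its underside, y along the length.
- rack: Low wooden drying rack, fixed: four slats (each 20 mm wide, 350 mm long along y) on two runners, 170 mm (x) by 350 mm (y). Origin at the centre of its underside on the bench; the slat tops, on which the four things lie, are 30 mm above it. The four things lie across the slats in places 80 mm apart, in any order, with at least 20 mm free on either side of the narrow stone.
- enamel_cup: Enamel cup, 98 x 76 x 76 mm, standing at the front right of the bench, to be left alone. Origin at its underside.
- screwdriver: Screwdriver, 202 mm long, lying left of the rack, in front of the tool case, to be left alone. Origin under its middle.
- tape_roll: Roll of tape, 89 mm across, 24 mm high, to be left alone. Origin at the centre of its underside.
- scrub_brush: Wooden scrub brush, 41 x 156 x 26 mm, to be left alone. Origin at the centre of its underside.

How it is judged:
By the outcome, as a careful person would: the job done as asked, in the order asked, and still so for the second after the job is handed in, with the robot touching nothing.
It also fails if it takes over 42 s, if anything falls off the work surface, if the arm or the gripper's body presses on something with over 40 N, if the wrist force passes 120 N, or if a joint passes its speed limit or range.

## Working session

There is one attempt and no reset: what is moved stays moved. The work goes in short steps, Python scripts to look and compute and a shell command to move; the robot and the scene stay as the last step left them, time stands still between calls to the robot, and variables do not carry over. Pictures are saved under pics/ and viewed, at most 10 in all, crops included, and the job is handed in when it is done.

```bash
mkdir -p pics
cat > h.py <<'E'
import numpy as np,cv2
from plant import *
from scipy.spatial.transform import Rotation as Ro
def cloud(n):
    s=read_state(); im,d=snapshot(n); p=camera_params(n)
    v,u=np.mgrid[0:400,0:640]
    x=(u-p['cx'])/p['fx'];y=(v-p['cy'])/p['fy'];a,b=x.copy(),y.copy()
    for _ in range(8):
        f=1+p['k1']*(a*a+b*b);a,b=x/f,y/f
    c=np.stack([a*d,b*d,d],-1)
    if 'mount' in p:
        m=np.array(p['mount']);t=c@m[:3,:3].T+m[:3,3]
        w=t@Ro.from_quat(s['orientation']).as_matrix().T+np.array(s['tcp_pos'])
    else: w=(c-np.array(p['t']))@np.array(p['R'])
    w[d==0]=np.nan
    return im,d,w
E
python3 - <<'E'
from h import *
print(read_state())
for n in ['scene','wrist']:
    im,d,w=cloud(n); np.save(n+'.npy',w); cv2.imwrite(f'pics/{n}1.png',im[:,:,::-1])
E
```

```text
{'time': 0.0, 'joints': array([-2.10095136e-01,  1.59046846e-01,  1.59823877e+00,  3.25547132e-05,
        1.38617705e+00, -2.10092091e-01]), 'qd': array([-0.00014438,  0.00111018,  0.00268674, -0.0003865 ,  0.0020334 ,
       -0.00097964]), 'effort': array([ 4.79022274e-04, -3.85570908e+01, -3.22103977e+01,  7.00944406e-02,
        3.78346047e-02, -1.56143192e-04]), 'tcp_pos': array([5.74376585e+02, 1.25130960e-01, 2.13616880e+02]), 'orientation': array([ 7.07109672e-01,  7.07103272e-01, -4.95306031e-04, -7.93200804e-04]), 'ft_force': array([-1.24617674, -0.28348026,  0.1848679 ]), 'ft_torque': array([-0.01836894, -0.04018003,  0.07641579]), 'grasp_force': 0.0, 'grip_width': 0.9986001645224215}
```

View pics/scene1.png

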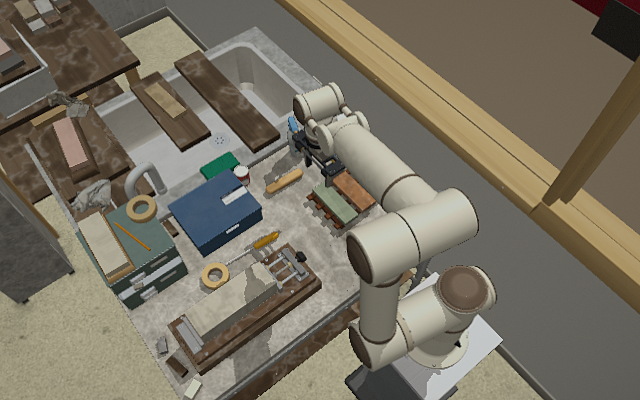

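View pics/wrist1.png

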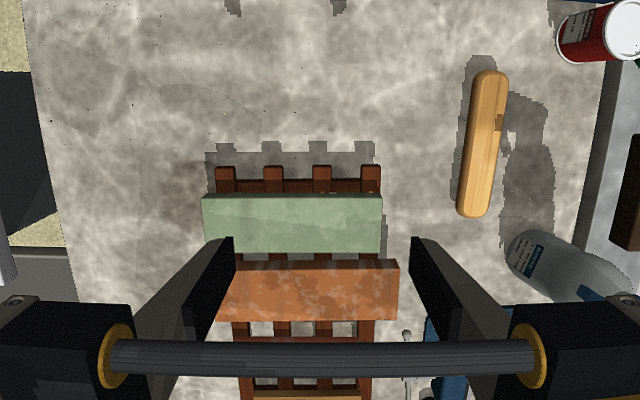

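The scene view shows the rack mostly hidden by the arm. The wrist view shows the green stone (292,223) and the brown stone (308,290), with more of the rack lying below the gripper. The slim stone isn't visible yet.

Run:
```python
from h import *
w=np.load('wrist.npy')
for u,v in [(292,223),(308,290),(205,200),(378,195),(225,170),(370,170),(350,385),(258,385),(485,150),(600,40)]: print(u,v,w[v,u].round(0))
s=np.load('scene.npy')
for u,v in [(333,203),(355,190),(285,180),(215,275),(262,240),(340,165),(300,125),(400,275)]: print(u,v,s[v,u].round(0))
im,d,w=cloud('side'); np.save('side.npy',w); cv2.imwrite('pics/side1.png',im[:,:,::-1])
```

```text
292 223 [544. -48.  47.]
308 290 [ 559. -122.   52.]
205 200 [459. -23.  50.]
378 195 [630. -21.  40.]
225 170 [476.   3.  30.]
370 170 [623.   2.  29.]
350 385 [ 612. -302.    3.]
258 385 [ 486. -305.    2.]
485 150 [740.  23.  26.]
600 40 [818. 129.  64.]
333 203 [542. -38.  49.]
355 190 [ 533. -130.   54.]
285 180 [736.  27.  26.]
215 275 [588. 425.   3.]
262 240 [586. 234.  27.]
340 165 [488.  -9. 351.]
300 125 [ 909. -174.   26.]
400 275 [ 60. 210. 632.]
```

View pics/side1.png

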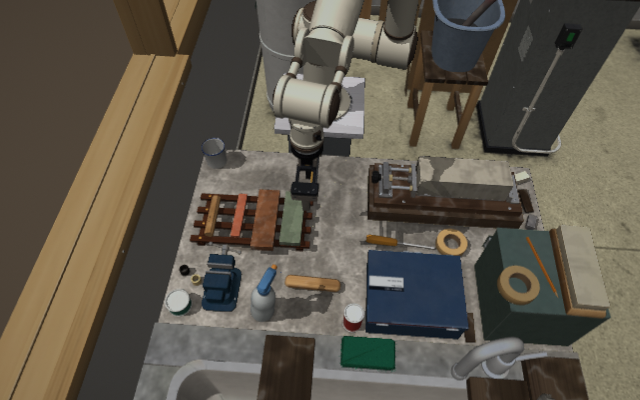

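The side view shows the whole rack. From right to left it holds the green stone (291,220), the brown stone (265,218), the slim orange stone (238,215) and the wooden handle (212,215).

Run:
```python
from h import *
w=np.load('side.npy')
sub=w[185:250,222:252].reshape(-1,3)
m=(sub[:,2]>38)&(sub[:,2]<50)
for u,v in [(238,215),(240,200),(236,230),(212,215)]: print(w[v,u].round(0))
q=sub[m]; q=q[(q[:,1]<-175)&(q[:,1]>-235)]; print(len(q),q.min(0),q.max(0),q[:,2].mean())
r=cv2.minAreaRect(q[:,:2].astype(np.float32)); print(r,cv2.boxPoints(r))
```

```text
[ 550. -209.   41.]
[ 496. -212.   42.]
[ 602. -207.   41.]
[ 563. -283.   53.]
356 [ 471.41170282 -222.71812079   38.07315836] [ 623.894684   -195.65263177   47.89989432] 42.066052009176325
((547.6536254882812, -209.18931579589844), (152.47964477539062, 27.037717819213867), 0.014918241649866104) [[ 471.41028 -195.6903 ]
 [ 471.41736 -222.72803]
 [ 623.897   -222.68832]
 [ 623.8899  -195.6506 ]]
```

```bash
python3 -m inch '[[[-0.25,-0.08,0,0,0,0],[-0.25,-0.08,0,0,0,0],[-0.25,-0.07,0,0,0,0],[0,0,0,0,0,0],[0,0,0,0,0,0],[0,0,0,0,0,0]]]' 1 10
python3 - <<'E'
from h import *
s=read_state();print(s['tcp_pos'],s['orientation'],s['grip_width'],s['ft_force'])
im,d,w=cloud('wrist'); np.save('w2.npy',w); cv2.imwrite('pics/w2.png',im[:,:,::-1])
E
```

```text
time: 0.9
tcp_pos: [547.6, -89.0, 214.5]
orientation: [0.707, 0.708, 0.0, -0.0]
ft_force: [0.7, -0.0, -0.9]
grip_width: 0.369
grasp_force: 0.0
[547.55621895 -89.04122679 214.48005373] [ 7.06671333e-01  7.07541939e-01  8.69079928e-05 -1.55692067e-04] 0.3686063409480138 [ 0.67542015 -0.02938589 -0.87558704]
```

View pics/w2.png

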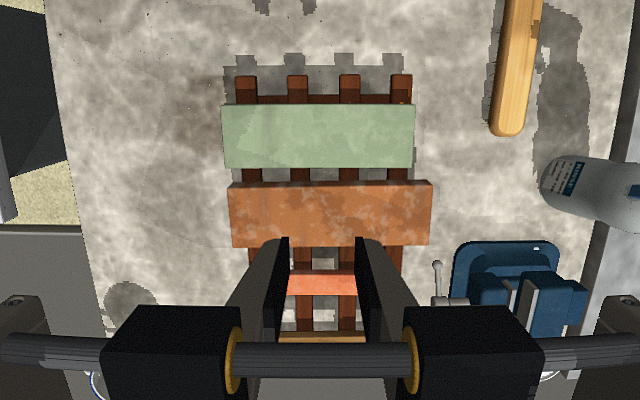

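The wrist view, with the fingers still closing, shows the middle of the slim stone at (322,283) between them. Its ends are hidden. Next I'll check its lateral position and yaw.

Run:
```python
from h import *
w=np.load('w2.npy')
for u in range(290,358,8):
    c=w[255:330,u]; k=(c[:,2]>39)&(c[:,2]<49)&(c[:,1]<-185)&(c[:,1]>-235); q=c[k]; print(u,len(q),q[:,0].mean().round(1),q[:,1].min().round(1),q[:,1].max().round(1),np.median(q[:,2]).round(1))
# yaw from side view
s=np.load('side.npy')[185:250,222:252].reshape(-1,3)
q=s[(s[:,2]>38)&(s[:,2]<50)&(abs(s[:,1]+209)<25)]
for a in range(470,625,25):
    g=q[(q[:,0]>=a)&(q[:,0]<a+25)]; print(a,len(g),g[:,1].min().round(1),g[:,1].max().round(1),np.median(g[:,2]).round(1))
```

```text
290 22 513.0 -222.1 -197.2 42.8
298 21 521.6 -222.7 -198.1 42.4
306 22 530.3 -223.0 -197.0 42.7
314 22 539.0 -222.7 -198.0 42.3
322 22 547.6 -223.0 -197.5 42.4
330 22 556.3 -222.6 -198.3 42.5
338 22 565.0 -222.7 -197.9 42.3
346 21 573.7 -223.4 -198.6 42.5
354 21 582.3 -223.0 -198.2 42.6
470 53 -222.5 -196.1 42.2
495 53 -222.7 -195.7 42.1
520 60 -222.3 -196.0 41.7
545 59 -221.7 -195.9 40.8
570 56 -222.4 -195.7 41.9
595 67 -222.2 -195.7 42.5
620 8 -214.5 -200.2 43.1
```

```bash
python3 -m inch '[[[-0.2,-0.08,0.1,0,0,0],[-0.2,-0.1,0.15,0,0,0],[-0.2,-0.1,0.15,0,0,0],[-0.2,-0.1,0.2,0,0,0],[-0.208,-0.1,0.2,0,0,0],[0,0,0.15,0,0,0],[0,0,0.1,0,0,0],[0,0,0,0,0,0],[0,0,0,0,0,0],[0,0,0,0,0,0]]]' 1 10
python3 - <<'E'
from h import *
s=read_state();print(s)
im,d,w=cloud('side'); cv2.imwrite('pics/s3.png',cv2.resize(im[150:270,170:330,::-1],(800,600),interpolation=cv2.INTER_CUBIC))
E
```

```text
time: 2.2
tcp_pos: [490.5, -211.0, 89.5]
orientation: [0.707, 0.707, 0.0, 0.001]
ft_force: [-0.3, -0.6, -0.5]
grip_width: 0.004
grasp_force: 0.0
{'time': 2.2, 'joints': array([-6.32742323e-01,  1.85725276e-01,  1.82773468e+00,  2.02848233e-05,
        1.12639316e+00, -6.33397394e-01]), 'qd': array([-0.00506108,  0.00355189,  0.00556117, -0.00107107, -0.00070599,
        0.00093646]), 'effort': array([ 6.58051483e-02, -3.60522652e+01, -2.87082946e+01,  5.08431369e-02,
        5.69336722e-02,  1.47562543e-03]), 'tcp_pos': array([ 490.54186343, -211.03458763,   89.52131436]), 'orientation': array([7.06877952e-01, 7.07335002e-01, 1.41033415e-04, 8.58306109e-04]), 'ft_force': array([-0.31730842, -0.56952645, -0.50030147]), 'ft_torque': array([ 0.0141206 , -0.04847156, -0.00945148]), 'grasp_force': 0.0, 'grip_width': 0.004131606649950024}
```

View pics/s3.png

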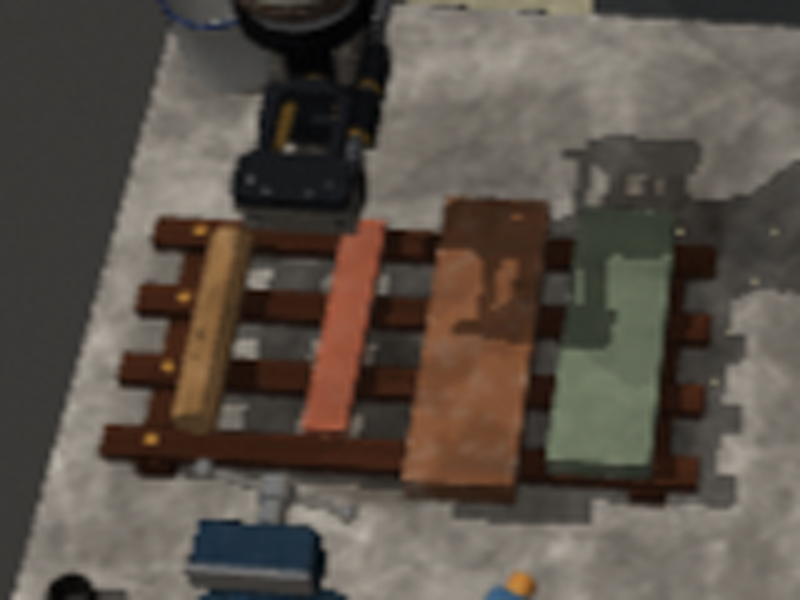

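The fingers are shut, above and to the near side of the slim stone (top end at (370,230) in the crop), with both neighbours clear. Now I'll descend.

```bash
python3 -m inch '[[[-0.0,0,0.1,0,0,0],[0.008,0,0.12,0,0,0],[0,0,0.08,0,0,0],[0,0,0.03,0,0,0],[0,0,0.0,0,0,0],[0,0,0,0,0,0],[0,0,0,0,0,0]]]'; python3 -m inch '[[[0,0,0.008,0,0,0],[0,0,0.008,0,0,0],[0,0,0.008,0,0,0],[0,0,0,0,0,0]]]'
```

```text
time: 3.12
tcp_pos: [490.1, -210.2, 49.5]
orientation: [0.707, 0.707, 0.0, 0.0]
ft_force: [0.6, 0.0, 0.3]
grip_width: 0.003
grasp_force: 0.0
time: 3.62
tcp_pos: [489.7, -210.0, 46.0]
orientation: [0.707, 0.707, -0.0, -0.0]
ft_force: [1.3, 0.7, 0.2]
grip_width: 0.009
grasp_force: 0.0
```

```bash
for i in 1 2; do python3 -m inch '[[[0,0,0.007,0,0,0],[0,0,0,0,0,0]]]' | egrep 'time|tcp|ft_'; done
```

```text
time: 3.88
tcp_pos: [489.7, -210.0, 45.2]
ft_force: [-0.7, 0.4, 0.0]
time: 4.12
tcp_pos: [489.8, -210.0, 44.4]
ft_force: [0.1, -0.3, -0.1]
```

```bash
python3 -m inch '[[[0,0,0.005,0,0,0],[0,0,0,0,0,0]]]' | egrep 'time|tcp|ft_'
```

```text
time: 4.38
tcp_pos: [489.8, -210.0, 44.3]
ft_force: [-2.1, 0.8, 5.5]
```

```bash
python3 -m inch '[[[0,0,0.004,0,0,0],[0,0,0,0,0,0]]]' | egrep 'time|tcp|ft_'
```

```text
time: 4.62
tcp_pos: [489.8, -210.0, 44.3]
ft_force: [-3.7, 2.4, 8.1]
```

```bash
python3 -m inch '[[[0,0,-0.003,0,0,0],[0,0,0,0,0,0],[0,0,0,0,0,0],[0,0,0,0,0,0]]]' | egrep 'time|tcp|ft_'; python3 -m inch '[[[0,0,0,0,0,0],[0,0,0,0,0,0],[0,0,0,0,0,0],[0,0,0,0,0,0]]]' | egrep 'time|tcp|ft_'
```

```text
time: 5.12
tcp_pos: [489.8, -210.0, 44.3]
ft_force: [-1.7, 1.6, 5.6]
time: 5.62
tcp_pos: [489.8, -210.1, 44.3]
ft_force: [-3.1, 1.9, 6.2]
```

```bash
python3 -m inch '[[[0,0,-0.05,0,0,0],[0,0,-0.12,0,0,0],[0,0,-0.15,0,0,0],[0,0.15,0,0,0,0],[0,0.22,0,0,0,0],[0,0.22,0,0,0,0],[0,0.22,0,0,0,0],[0,0.15,0,0,0,0],[0,0,0,0,0,0],[0,0,0,0,0,0],[0,0,0,0,0,0]]]'
python3 - <<'E'
from h import *
im,d,s=cloud('side'); cv2.imwrite('pics/s4.png',cv2.resize(im[150:270,170:330,::-1],(800,600),interpolation=cv2.INTER_CUBIC))
s=s[185:250,222:252].reshape(-1,3)
q=s[(s[:,2]>38)&(s[:,2]<50)&(abs(s[:,1]+209)<25)]
print(q.min(0),q.max(0))
E
```

```text
time: 7.0
tcp_pos: [604.3, -210.0, 82.4]
orientation: [0.707, 0.707, -0.0, -0.0]
ft_force: [-0.7, 0.6, -0.2]
grip_width: 0.002
grasp_force: 0.0
[ 471.30254471 -219.72115808   38.00081716] [ 623.37348875 -195.67260173   49.42410499]
```

View pics/s4.png

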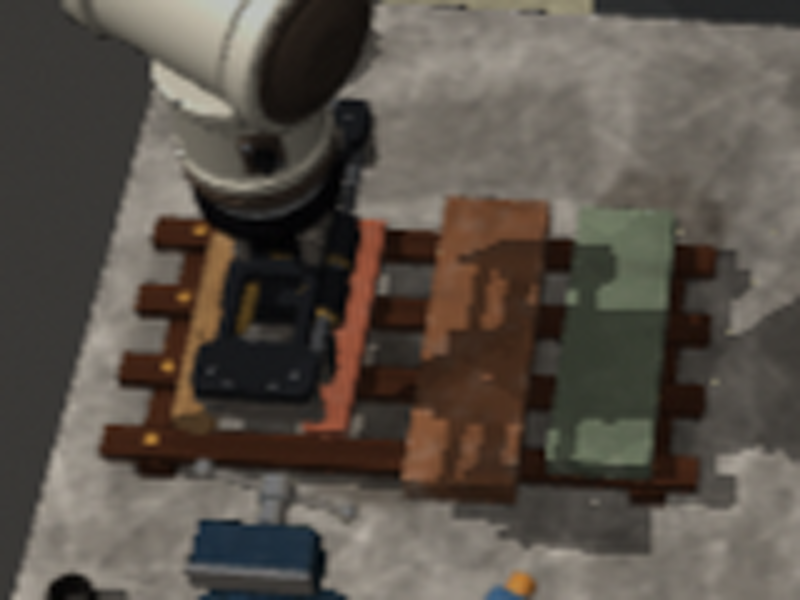

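The stone hasn't moved: its far end is still at (325,430) in the crop and the fingers are above it. The blue vise sits just beyond the rack, so I'll check its height against the gripper body before descending.

Run:
```python
from h import *
for f in ['side.npy','w2.npy']:
    w=np.load(f).reshape(-1,3)
    k=(w[:,0]>635)&(w[:,0]<730)&(w[:,1]<-140)&(w[:,1]>-290)&(w[:,2]>0); print(f,k.sum(),np.nanmax(w[k,2]))
```

```text
side.npy 831 90.09253694325412
w2.npy 4539 87.60170161141995
```

Its top is at 90 mm and the gripper body will be at about 132 mm, so it's clear. Descending.

```bash
python3 -m inch '[[[0,0,0.1,0,0,0],[0,0,0.12,0,0,0],[0,0,0.05,0,0,0],[0,0,0.02,0,0,0],[0,0,0.0,0,0,0],[0,0,0,0,0,0],[0,0,0,0,0,0]]]'; python3 -m inch '[[[0,0,0.007,0,0,0],[0,0,0.007,0,0,0],[0,0,0,0,0,0]]]'| egrep 'time|tcp|ft_'
```

```text
time: 7.92
tcp_pos: [605.3, -210.2, 47.8]
orientation: [0.707, 0.707, 0.0, 0.0]
ft_force: [0.5, 0.0, -0.7]
grip_width: 0.003
grasp_force: 0.0
time: 8.3
tcp_pos: [604.9, -210.0, 45.5]
ft_force: [0.2, 0.2, 0.5]
```

```bash
python3 -m inch '[[[0,0,0.007,0,0,0],[0,0,0,0,0,0]]]' | egrep 'time|tcp|ft_'
```

```text
time: 8.55
tcp_pos: [604.9, -210.0, 44.7]
ft_force: [0.1, 0.4, -0.0]
```

```bash
python3 -m inch '[[[0,0,0.004,0,0,0],[0,0,0,0,0,0]]]' | egrep 'time|tcp|ft_'
```

```text
time: 8.8
tcp_pos: [605.0, -210.0, 44.4]
ft_force: [0.0, 0.4, -0.5]
```

```bash
python3 -m inch '[[[0,0,0.004,0,0,0],[0,0,0,0,0,0]]]' | egrep 'time|tcp|ft_'
```

```text
time: 9.05
tcp_pos: [605.1, -210.1, 44.4]
ft_force: [-1.8, 0.8, 4.1]
```

```bash
python3 -m inch '[[[0,0,0.001,0,0,0],[0,0,0,0,0,0],[0,0,0,0,0,0],[0,0,0,0,0,0]]]' | egrep 'time|tcp|ft_'; python3 -m inch '[[[0,0,0,0,0,0],[0,0,0,0,0,0],[0,0,0,0,0,0],[0,0,0,0,0,0]]]' | egrep 'time|tcp|ft_'
```

```text
time: 9.55
tcp_pos: [605.1, -210.1, 44.3]
ft_force: [-3.5, 1.2, 5.1]
time: 10.05
tcp_pos: [605.1, -210.1, 44.3]
ft_force: [-2.7, 1.3, 6.2]
```

Withdraw straight up, then check the stone.

```bash
python3 -m inch '[[[0,0,-0.05,0,0,0],[0,0,-0.15,0,0,0],[0,0,-0.25,0,0,0],[0,0,-0.3,0,0,0],[0,0,-0.3,0,0,0],[0.2,-0.2,-0.2,0,0,0],[0.3,-0.2,-0.1,0,0,0],[0.2,-0.1,0,0,0,0],[0,0,0,0,0,0],[0,0,0,0,0,0],[0,0,0,0,0,0]]]'
python3 - <<'E'
from h import *
im,d,s=cloud('side'); cv2.imwrite('pics/s5.png',cv2.resize(im[150:270,170:330,::-1],(800,600),interpolation=cv2.INTER_CUBIC))
s=s[185:250,222:252].reshape(-1,3)
q=s[(s[:,2]>38)&(s[:,2]<50)&(abs(s[:,1]+209)<25)]
print(q.min(0),q.max(0))
E
```

```text
time: 11.42
tcp_pos: [545.3, -126.9, 205.7]
orientation: [0.707, 0.707, -0.0, 0.0]
ft_force: [-0.6, -0.1, -0.2]
grip_width: 0.003
grasp_force: 0.0
[ 471.03603064 -222.80770167   38.03026729] [ 622.69513859 -195.35640304   47.98088125]
```

View pics/s5.png

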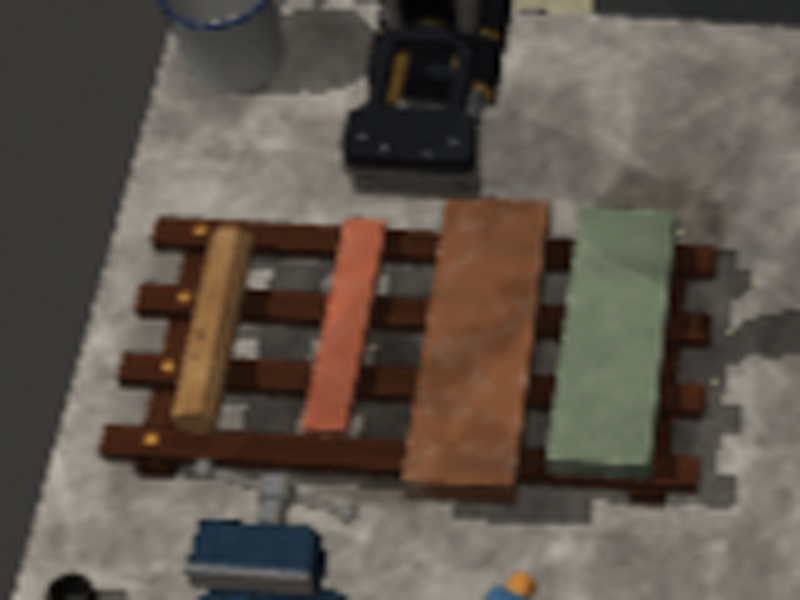

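The slim stone still runs from (362,222) to (325,430) in the crop, the same as before, and the arm is well clear.

```bash
python3 -c "from plant import *; print(finish_job())"
```

```text
the job is handed in; nothing more can be done
None
```

I touched the slim stone lightly (about 4–8 N) near its near end and then its far end, resting about a second each time, then withdrew to about 160 mm above it; the final camera check shows nothing on the rack moved, and the job was handed in at about 11.5 s.

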